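Seat a marble plinth in the corner of a drilling jig

ROBOT

A 6-joint arm with a two-finger parallel gripper is mounted at the origin on the work surface. World frame = base frame: x ahead of the robot, y to its left, z up, the work surface at z = 0. Lengths are in m, angles in rad, forces in N, time in s.
With the tool pointing down it reaches from about 0.35 to 0.925 m from the base axis. Payload 6.4 kg.
Tool frame: the origin (TCP) lies midway between the tips of the shut fingers; the grasp point (between the pads) lies 19 mm behind it; z points along the fingers, y is the line along which they close (so a half turn about z gives the same grasp; the last joint's range is limited). The gripper opens to 85 mm and grips with 20 to 120 N. Pads are 22 mm wide; open, the fingers measure 114 mm over their backs; the gripper's body (76 mm by 85 mm) begins 54 mm behind the grasp point. The pads swing forward as they close: fully open they stand 13 mm farther back than shut.
Start: joints at [-1.387, 0.245, 1.558, -0, 1.339, -0.174], TCP at [0.228, -0.609, 0.231] pointing down, gripper open.
Joint ranges: [-3.13, 3.13], [-1.02, 2.26], [0.13, 2.54], [-0.95, 4.09], [0.21, 2.88], [-2.74, 2.74]. Speed limits (rad/s): [2.57, 2.57, 3.14, 3.14, 3.14, 3.14].

INTERFACE

Orientations are given as a 3x3 rotation matrix whose columns are the frame's x, y, z axes.
In Python, from plant import manip gives the robot as it stands.
- The arm moves only by the tool carry_out, never from a script. Its arguments are lists of equal length, an entry for each row: "slide": the shift along the tool's x, y, z in mm, a list of three; "turn": the turn, a rotation vector about the tool's x, y, z in degrees, a list of three; "fingers": the opening in per cent of the stroke, from 0 (shut) to 100 (fully open). In form: {"slide": [[x, y, z], ...], "turn": [[rx, ry, rz], ...], "fingers": [fingers, ...]}. A call has 1 to 8 rows; each row is the pose to reach, as a shift and turn from the pose commanded when the call began, along the tool's axes at that moment; what a row does not reach only later rows make up. A row lasts 1/12 s, in which the tool goes at most 41.7 mm and 7.16 degrees, less where a joint would pass 70% of its speed; a pose out of reach is approached as far as the arm can. A call with a gripper value outside its range is refused whole. The fingers move at their own pace and stop on an object; "squeeze" is the grip in N (left out, the last holds). Time passes only in rows, so rows that repeat a pose let the fingers close. It gives the time, the measured TCP pose, the force, the opening and the grip force at its end, in the units of the state.
- manip.get_obs(): the state, without advancing time (a new reading comes with each control period).
- manip.get_image(name): name is "scene" or "top" or "wrist"; returns a dict with "pixels" (384x512x3 uint8, red, green, blue), "fx", "fy", "cx", "cy" (pixels), "R" (3x3) and "t" (3): a world point X has camera coordinates R X + t. Camera axes: x right, y down, z forward; pixel columns grow to the right and rows downward; lengths in m; the calibration is good to about 2 mm. A picture is of the moment at which its call begins. There is no depth.
- manip.hand_in(): hands the job in; it is judged then, once.
The state is a dict: "t": time; "joints": joint angles; "joint_vel": joint speeds; "joint_torque": joint torques, N m; "ee_pos": TCP position; "ee_rot": TCP orientation; "wrist_force": force on the tool from outside, world axes, zero at the start; "wrist_torque": the same for the moment, N m; "width": finger opening in m; "grasp_force": force on a finger pad.
Only numpy, scipy, OpenCV 4.12 (cv2) and the standard library are available. Lean on these libraries where they do the work, as an engineer would, in place of code of your own. Each camera call takes 0.05 s, during which the arm holds its last target. There are 200 camera calls.

TASK

Using only the outside of the fingers, push the small white marble plinth flat against the aluminium fence of the plywood drilling jig, outside the pocket, and then slide it along the fence into the corner pocket until it sits fully home against the fence and the dark end stop. Do not pick the plinth up or tip it, and leave the black figure, the glue bottle and the pebble where they are; finish with the hand clear.

Things in the scene. Friction and masses are not known exactly. Their poses are not given: they have to be found in the camera images.
- plinth: Small white marble block, loose, lying flat on the jig board: 44 mm (its x) by 60 mm (its y) by 20 mm high (its z), about 0.15 kg (0.10 to 0.20). Origin: centre of its underside. It starts with its long side within 0.6 rad of the fence direction and slides with ordinary friction.
- jig: Plywood drilling jig, fixed to the desk: board 260 mm (its x) by 360 mm (its y), 12 mm thick. Origin: centre of the board's underside, at desk height; z up. On the board stand an aluminium fence (far, +x side), a dark steel end stop (+y end) and a dark steel keeper; all reach 22 mm above the board's top (34 mm above the desk) and share the jig's axes.
- fence (a point): Middle of the fence's working face (it faces -x), at the board's top surface: jig x = +85 mm, y = +5 mm. The aluminium fence is a straight bar along y from jig y = -160 to +170 mm, 18 mm thick.
- stop (a point): Inner corner where the fence's face meets the end stop's working face (it faces -y), at the board's top surface: jig x = +85 mm, y = +140 mm. The stop runs from the fence 65 mm towards -x and is 18 mm thick.
- keeper (a point): Point on the keeper's face (it faces the fence, +x) at the pocket's mouth, at the board's top surface: jig x = +38 mm, y = +110 mm. The keeper runs from here to the end stop (30 mm), is 15 mm thick, and has a lead-in that flares away from the fence by 10 mm over the 20 mm before the mouth. Fence, stop and keeper form the corner pocket, 47 mm wide and open towards -y; the seated plinth stands 30 mm out of it.
- seat (a point): Point on the board's top surface (12 mm above the desk) where the origin of the fully seated plinth lies: jig x = +63 mm, y = +110 mm, long side along the fence. Axes as the jig's: x points into the fence, y along the fence into the end stop, z up.
- figure: Bystander: black stone torso on a 65 mm square wooden base, 140 mm tall, loose, on the desk beside one end of the jig. Origin: centre of its underside.
- glue: Bystander: white glue bottle with orange cap, 48 mm diameter, 110 mm tall, loose, on the desk beside the other end of the jig. Origin: centre of its underside.
- pebble: Bystander: grey round pebble, 40 mm diameter, 17 mm high, loose, on the jig board near its robot-side (-x), +y corner. Origin: centre of its underside.
Mind the look-alikes: they are no part of the job. Of the things like the plinth, leave any that is blue or purple; of the rest the larger one is meant.

How it is judged:
On the way, in this order (a step that is already met when the one before it is completed fails the run):
1. the plinth's long side lies flat against the fence (within 5 mm and 0.1 rad), still outside the pocket (at least 35 mm short of its seat) (x of plinth in the frame of seat between -0.005 and 0.004 m and y of plinth in the frame of seat below -0.035 m and angle between the y axis of plinth and the y axis of jig, either way round below 0.1 rad and height (world z) of plinth between 0.009 and 0.015 m), for 0.1 s.
2. the plinth is home in the corner pocket (x of plinth in the frame of seat between -0.0035 and 0.003 m and y of plinth in the frame of seat between -0.003 and 0.003 m and angle between the y axis of plinth and the y axis of jig, either way round below 0.06 rad and height (world z) of plinth between 0.009 and 0.015 m), for 0.2 s.
At the end, for the whole second after the job is handed in: The plinth lies flat and still in the corner pocket, within 3.5 mm of the fence and 3 mm of the end stop and square to the fence within 0.06 rad; figure, glue bottle and pebble are within 15 mm of where they began (all of step 2 and linear speed of plinth below 0.01 m/s and angular speed of plinth below 0.1 rad/s and distance of each of figure, glue, pebble from where it was at the start of the episode below 0.015 m); the robot touches nothing.
It fails at once if the plinth is lifted more than 8 mm off the board (height (world z) of plinth above 0.02 m).
It fails at once if the plinth falls off the board (height (world z) of plinth below 0.006 m).
It fails at once if the plinth is tipped by more than 0.25 rad (angle between plinth's own z axis and vertical above 0.25 rad).
It fails at once if the black figure, glue bottle or pebble is moved more than 15 mm (distance of any of figure, glue, pebble from where it was at the start of the episode above 0.015 m).
It fails at once if the black figure or glue bottle is tipped over (angle between any of figure, glue's own z axis and vertical above 0.3 rad).
It also fails if it takes over 61 s, if anything falls off the work surface, if the arm or the gripper's body presses on something with over 40 N, if the wrist force passes 120 N, or if a joint passes its speed limit or range.

## Working session

There is one attempt and no reset: what is moved stays moved. The work goes in short steps, Python scripts to look and compute and a tool call to move; the robot and the scene stay as the last step left them, time stands still between calls to the robot, and variables do not carry over. Pictures are saved under pics/ and viewed, at most 10 in all, crops included, and the job is handed in when it is done.

Besides the shell and the picture viewer there is one more tool, called after "Call:" as name(argument=value, ...) on one line, values as JSON. carry_out: Moves the arm, as the interface text tells. Its arguments: {"type":"object","properties":{"slide":{"type":"array"},"turn":{"type":"array"},"fingers":{"type":"array"},"squeeze":{"type":"number"}},"required":["slide","turn","fingers"]}

```bash
mkdir -p pics; cat > h.py <<'E'
import numpy as np, cv2
from plant import manip
def shot(n,f):
    im=manip.get_image(n); cv2.imwrite(f'pics/{f}.png',im['pixels'][:,:,::-1]); np.savez(f'{f}.npz',**im); return im
def ray(im,u,v,z):
    d=np.array([(u-im['cx'])/im['fx'],(v-im['cy'])/im['fy'],1.]); R=np.array(im['R']);c=-R.T@np.array(im['t']); d=R.T@d
    return c+d*(z-c[2])/d[2]
def proj(im,X):
    p=np.array(im['R'])@np.array(X)+np.array(im['t']); return p[0]/p[2]*im['fx']+im['cx'],p[1]/p[2]*im['fy']+im['cy']
E
python3 - <<'E'
from h import *
a=shot('top','top0');b=shot('scene','scene0')
o=manip.get_obs();print(o['t'],o['ee_pos'],np.round(o['ee_rot'],3))
for i in(a,b):print(-np.array(i['R']).T@i['t'],i['fx'])
E
```

```text
0.1 [ 0.22754207 -0.60833065  0.23029027] [[ 0.937  0.35  -0.   ]
 [ 0.35  -0.937  0.002]
 [ 0.    -0.002 -1.   ]]
[ 0.41051681 -0.00950435  0.91847047] 379.19761125979204
[1.00256224 0.32501814 0.8497081 ] 352.5576721953014
```

View pics/top0.png

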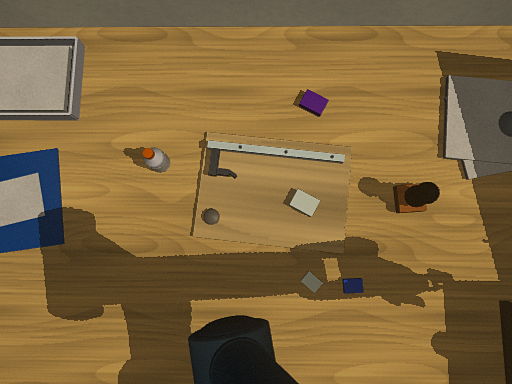

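View pics/scene0.png

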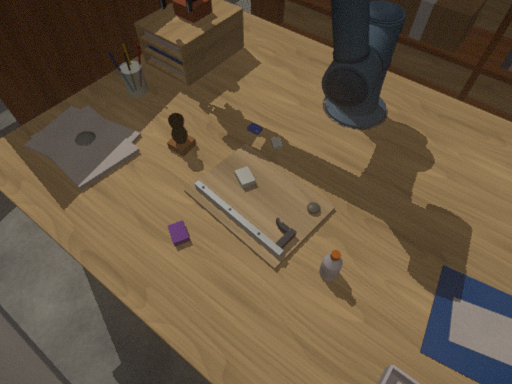

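Candidates in the top view are the white block on the board (303,202), a smaller grey-white one in shadow (312,282), a purple one (313,102) and a blue one (352,285). I choose (303,202): it is white, the larger of the two and lies on the board. The pebble is at (211,216), the glue at (155,160), the figure at (415,195), and the fence runs from (207,144) to (345,158).

```bash
cat > meas.py <<'E'
from h import *
def quad(im,box,z,lo=(0,0,150),hi=(180,70,255)):
    x0,y0,x1,y1=box; p=np.ascontiguousarray(im['pixels'][y0:y1,x0:x1]); h=cv2.cvtColor(p,cv2.COLOR_RGB2HSV)
    m=cv2.inRange(h,np.array(lo),np.array(hi)); cs,_=cv2.findContours(m,cv2.RETR_EXTERNAL,cv2.CHAIN_APPROX_NONE)
    c=max(cs,key=cv2.contourArea)[:,0]+[x0,y0]
    W=np.array([ray(im,u,v,z)[:2] for u,v in c],np.float32)*1000
    r=cv2.minAreaRect(W); return r,cv2.boxPoints(r),cv2.contourArea(c)
E
python3 - <<'E'
from meas import *
im=dict(np.load('top0.npz'))
for n,b,z in(('plinth',(275,180,330,225),.032),('fence',(200,130,352,170),.034)):
    r,bx,a=quad(im,b,z);print(n,np.round(r[0],1),np.round(r[1],1),round(r[2],1),a);print(np.round(bx,1))
for n,u,v,z in(('bTL',206,132,.012),('bTR',351,147,.012),('bBL',192,236,.012),('bBR',344,251,.012),('pebble',211,216,.02),('glue',150,154,.11),('fig',428,192,.14)):
    print(n,np.round(ray(im,u,v,z)*1000,0))
c=im['pixels'][120:260,180:360,::-1];cv2.imwrite('pics/crop0.png',cv2.resize(c,None,fx=4,fy=4,interpolation=cv2.INTER_CUBIC))
E
```

```text
plinth [ 507. -100.] [58.1 42. ] 61.4 410.0
[[ 474.7 -115.5]
 [ 511.6 -135.6]
 [ 539.3  -84.5]
 [ 502.5  -64.5]]
fence [630.9 -31.6] [328.3  16.8] 83.9 794.0
[[ 605.2 -193.9]
 [ 621.8 -195.7]
 [ 656.7  130.7]
 [ 640.   132.5]]
bTL [683. 139.  12.]
bTR [ 645. -217.   12.]
bBL [427. 166.  12.]
bBR [ 394. -193.   12.]
pebble [474. 121.  20.]
glue [604. 245. 110.]
fig [ 517. -342.  140.]
```

View pics/crop0.png

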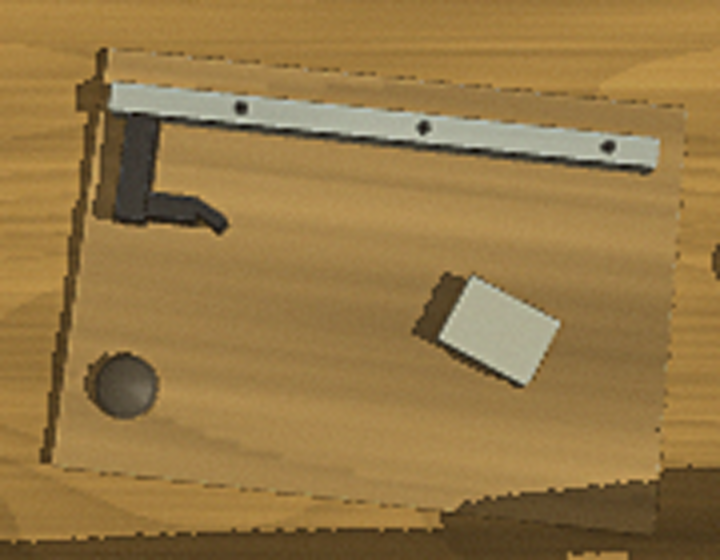

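The crop confirms a white 58x42 mm top face on the board, so this is the plinth. In the jig frame (origin about (537,-27), yaw -6.1°) it lies at about (-22,-76), turned about 22° with its +y end nearer the fence. I'll use two slightly spread fingers as a flat pusher behind it.

Call:
carry_out(slide=[[190,-200,0],[190,-200,0],[190,-200,0],[190,-200,0],[190,-200,0],[190,-200,0],[190,-200,0],[190,-200,0]], turn=[[0,0,26.6],[0,0,26.6],[0,0,26.6],[0,0,26.6],[0,0,26.6],[0,0,26.6],[0,0,26.6],[0,0,26.6]], fingers=[22,22,22,22,22,22,22,22])

```text
t: 0.77
ee_pos: [0.3368, -0.3507, 0.2306]
ee_rot: [[0.995, -0.102, -0.0], [-0.102, -0.995, 0.002], [-0.0, -0.002, -1.0]]
wrist_force: [-0.8, -0.5, -0.8]
width: 0.0185
grasp_force: 0.0
```

```bash
cat >> h.py <<'E'
O=np.array([536.9,-26.6]);JX=np.array([.9943,-.1063]);JY=np.array([.1063,.9943])
def jig(p): d=np.array(p)[:2]-O; return np.round([d@JX,d@JY],1)
def go(jx,jy,z):
    o=manip.get_obs();R=np.array(o['ee_rot']);p=np.array(o['ee_pos'])*1000
    w=np.r_[O+jx*JX+jy*JY,z]; a=np.degrees(np.arctan2(R[1,0],R[0,0]))
    print('t',round(o['t'],2),'tcp jig',jig(p),round(p[2],1),'need slide',np.round(R.T@(w-p),1),'turn z',round(a+6.1,1),'F',np.round(o['wrist_force'],1),'w',round(o['width'],4),'j6',round(o['joints'][5],2))
E
python3 -c "
from h import *
go(-85,-78,80)"
```

```text
t 0.77 tcp jig [-164.5 -343.5] 230.6 need slide [  80.8 -264.8  151.1] turn z 0.3 F [-0.8 -0.5 -0.8] w 0.0185 j6 0.63
```

Call:
carry_out(slide=[[81,-265,150],[81,-265,150],[81,-265,150],[81,-265,150],[81,-265,150],[81,-265,150],[81,-265,150],[81,-265,150]], turn=[[0,0,0],[0,0,0],[0,0,0],[0,0,0],[0,0,0],[0,0,0],[0,0,0],[0,0,0]], fingers=[22,22,22,22,22,22,22,22])

```text
t: 1.43
ee_pos: [0.4435, -0.097, 0.0788]
ee_rot: [[0.995, -0.105, -0.003], [-0.105, -0.995, 0.002], [-0.003, -0.002, -1.0]]
wrist_force: [0.3, -0.2, -1.1]
width: 0.0186
grasp_force: 0.0
```

```bash
python3 -c "
from h import *
go(-85,-78,18)"
```

```text
t 1.43 tcp jig [-85.4 -79.9] 78.8 need slide [ 0.6 -1.8 60.8] turn z 0.1 F [ 0.3 -0.2 -1.1] w 0.0186 j6 1.21
```

Call:
carry_out(slide=[[0,0,30],[0,0,60],[0,0,60],[0,0,60]], turn=[[0,0,0],[0,0,0],[0,0,0],[0,0,0]], fingers=[22,22,22,22])

```text
t: 1.77
ee_pos: [0.4429, -0.0997, 0.0201]
ee_rot: [[0.994, -0.107, -0.004], [-0.107, -0.994, 0.002], [-0.004, -0.002, -1.0]]
wrist_force: [-0.3, -0.8, 0.2]
width: 0.0184
grasp_force: 0.0
```

Call:
carry_out(slide=[[8,0,0],[16,0,0],[24,0,0],[32,0,0],[40,0,0],[48,0,0],[54,0,0],[60,0,0]], turn=[[0,0,0],[0,0,0],[0,0,0],[0,0,0],[0,0,0],[0,0,0],[0,0,0],[0,0,0]], fingers=[22,22,22,22,22,22,22,22])

```text
t: 2.43
ee_pos: [0.5045, -0.1064, 0.0213]
ee_rot: [[0.994, -0.106, -0.001], [-0.106, -0.994, 0.0], [-0.001, -0.0, -1.0]]
wrist_force: [-2.7, 0.3, 2.0]
width: 0.0188
grasp_force: 1.1
```

```bash
python3 -c "
from h import *
go(30,-78,18); shot('scene','scene1'); im=shot('top','top1')
a=cv2.imread('pics/scene1.png')[130:280,160:360];b=cv2.imread('pics/top1.png')[120:270,180:380]
cv2.imwrite('pics/both1.png',cv2.resize(np.vstack([a,b]),None,fx=2,fy=2)[:600])"
```

```text
t 2.43 tcp jig [-23.8 -82.8] 21.3 need slide [53.8 -4.8  3.3] turn z 0.0 F [-2.7  0.3  2. ] w 0.0188 j6 1.25
```

View pics/both1.png

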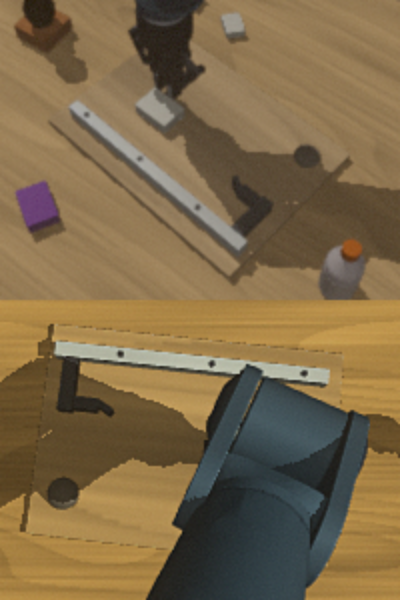

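The scene crop shows the plinth upright, now roughly parallel to the fence and in contact with both fingers. The arm hides it in the top view. I'll measure it in the scene view.

```bash
python3 - <<'E'
from meas import *
im=dict(np.load('scene1.npz'))
p=im['pixels']
for v,u in((183,240),(178,240),(190,245)): print(cv2.cvtColor(p[v:v+1,u:u+1],cv2.COLOR_RGB2HSV)[0,0])
r,b,a=quad(im,(226,168,256,198),.032,(0,0,140),(180,75,255))
print(np.round(r,1) if 0 else r,a);print([jig(x) for x in b])
E
```

```text
[ 19  27 163]
[23 33 99]
[ 21  32 113]
((541.57861328125, -92.07977294921875), (58.63800811767578, 39.66815185546875), 85.62496948242188) 134.5
[array([ -7.3, -94.5]), array([ 32.3, -93.3]), array([ 30.6, -34.7]), array([ -9.1, -35.9])]
```

Call:
carry_out(slide=[[-8,0,2],[-8,-18,3],[-8,-18,3],[4,-18,3],[12,-18,3],[20,-18,3],[28,-18,3],[36,-18,3]], turn=[[0,0,0],[0,0,0],[0,0,0],[0,0,0],[0,0,0],[0,0,0],[0,0,0],[0,0,0]], fingers=[22,22,22,22,22,22,22,22])

```text
t: 3.2
ee_pos: [0.5421, -0.0926, 0.0181]
ee_rot: [[0.994, -0.106, -0.0], [-0.106, -0.994, 0.0], [-0.0, -0.0, -1.0]]
wrist_force: [-0.6, 2.0, -1.1]
width: 0.0187
grasp_force: 0.4
```

```bash
python3 -c "
from h import *
go(30,-65,18)"
```

```text
t 3.2 tcp jig [ 12.2 -65.1] 18.1 need slide [17.8 -0.1  0.1] turn z -0.0 F [-0.6  2.  -1.1] w 0.0187 j6 1.3
```

Call:
carry_out(slide=[[4,0,0],[8,0,0],[11,0,0],[14,0,0],[16,0,0],[18,0,0],[19,0,0],[19,0,0]], turn=[[0,0,0],[0,0,0],[0,0,0],[0,0,0],[0,0,0],[0,0,0],[0,0,0],[0,0,0]], fingers=[22,22,22,22,22,22,22,22])

```text
t: 3.87
ee_pos: [0.5594, -0.0942, 0.0181]
ee_rot: [[0.994, -0.106, -0.004], [-0.106, -0.994, 0.001], [-0.004, -0.0, -1.0]]
wrist_force: [-5.8, 0.3, 4.3]
width: 0.0186
grasp_force: 3.1
```

```bash
python3 -c "
from h import *
go(30,-65,18)"
```

```text
t 3.87 tcp jig [ 29.5 -64.9] 18.1 need slide [0.5 0.1 0.1] turn z 0.0 F [-5.8  0.3  4.3] w 0.0186 j6 1.31
```

Call:
carry_out(slide=[[1,0,0],[2,0,0],[2,0,0]], turn=[[0,0,0],[0,0,0],[0,0,0]], fingers=[22,22,22])

```text
t: 4.12
ee_pos: [0.5594, -0.0941, 0.0178]
ee_rot: [[0.994, -0.105, -0.009], [-0.105, -0.994, 0.001], [-0.009, -0.001, -1.0]]
wrist_force: [-12.9, -0.5, 10.2]
width: 0.0188
grasp_force: 6.7
```

```bash
python3 -c "
from meas import *
go(30,-65,18); im=shot('scene','scene2')
r,b,a=quad(im,(205,175,256,220),.032,(0,0,140),(180,75,255))
print(r,a);print([jig(x) for x in b])
a=im['pixels'][130:280,160:360,::-1]
cv2.imwrite('pics/c2.png',cv2.resize(a,None,fx=3,fy=3))"
```

```text
t 4.12 tcp jig [ 29.5 -64.8] 17.8 need slide [ 0.5  0.2 -0.2] turn z 0.1 F [-12.9  -0.5  10.2] w 0.0188 j6 1.31
((602.9567260742188, -84.0698471069336), (158.35885620117188, 61.003658294677734), 83.5364990234375) 429.0
[array([  40.8, -129.1]), array([ 101.8, -129.5]), array([102.8,  28.9]), array([41.8, 29.2])]
```

View pics/c2.png

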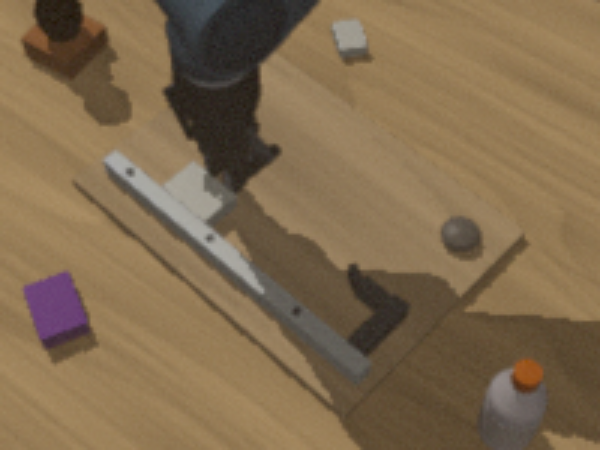

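Pushing stalled with the force rising to 13 N, and the crop shows the plinth (around (200,195)) flush along the fence, well short of the pocket. Next I go around to its -y end with the fingers shut.

Call:
carry_out(slide=[[-15,0,0],[-25,0,0],[-25,30,0],[-25,62,0],[-25,62,0],[0,62,0],[28,62,0],[28,62,0]], turn=[[0,0,0],[0,0,0],[0,0,0],[0,0,0],[0,0,0],[0,0,0],[0,0,0],[0,0,0]], fingers=[22,22,10,0,0,0,0,0])

```text
t: 4.83
ee_pos: [0.5884, -0.1605, 0.0197]
ee_rot: [[0.994, -0.107, 0.006], [-0.106, -0.994, -0.002], [0.006, 0.002, -1.0]]
wrist_force: [0.1, 0.3, 1.1]
width: 0.0003
grasp_force: 0.0
```

```bash
python3 -c "
from meas import *
go(61,-127,18); im=shot('scene','scene3')
a=im['pixels'][130:280,160:360,::-1]
cv2.imwrite('pics/c3.png',cv2.resize(a,None,fx=3,fy=3))"
```

```text
t 4.83 tcp jig [  65.4 -127.7] 19.7 need slide [-4.4 -0.7  1.7] turn z -0.0 F [0.1 0.3 1.1] w 0.0003 j6 1.22
```

View pics/c3.png

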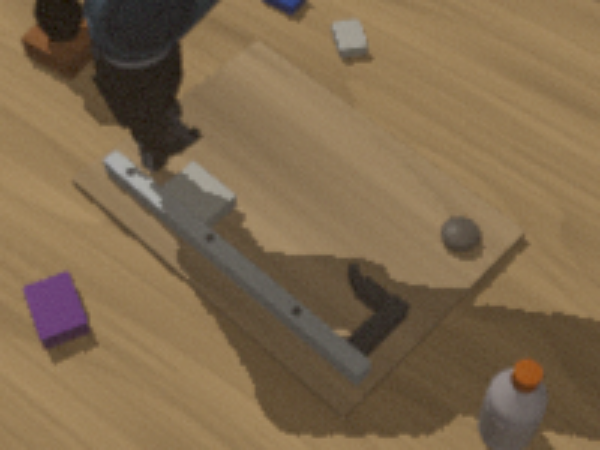

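The plinth is still flush with the fence and the fingers stand at its -y end. Now I slide it along.

Call:
carry_out(slide=[[-3,-8,1],[-4,-16,1],[-4,-25,1],[-4,-35,1],[-4,-45,1],[-4,-55,1],[-4,-65,1],[-4,-75,1]], turn=[[0,0,0],[0,0,0],[0,0,0],[0,0,0],[0,0,0],[0,0,0],[0,0,0],[0,0,0]], fingers=[0,0,0,0,0,0,0,0])

```text
t: 5.55
ee_pos: [0.5876, -0.083, 0.0172]
ee_rot: [[0.994, -0.106, -0.001], [-0.106, -0.994, -0.0], [-0.001, 0.0, -1.0]]
wrist_force: [-1.6, -1.6, -0.5]
width: 0.0006
grasp_force: 0.8
```

```bash
python3 -c "
from meas import *
go(62,65,18); im=shot('scene','scene4')
a=im['pixels'][130:280,160:360,::-1]
cv2.imwrite('pics/c4.png',cv2.resize(a,None,fx=3,fy=3))"
```

```text
t 5.55 tcp jig [ 56.4 -50.7] 17.2 need slide [   5.7 -115.7   -0.8] turn z 0.0 F [-1.6 -1.6 -0.5] w 0.0006 j6 1.35
```

View pics/c4.png

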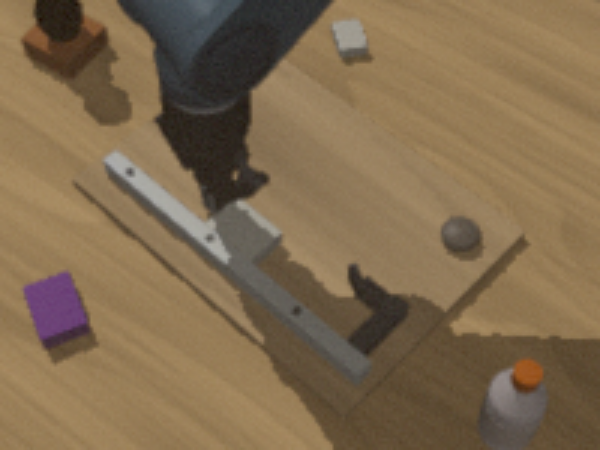

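The plinth is sliding and still flush, now midway along the fence. I continue, easing the finger slightly towards the fence.

Call:
carry_out(slide=[[1,-10,0],[2,-20,0],[3,-30,0],[4,-40,0],[5,-50,0],[5,-60,0],[5,-70,0],[5,-80,0]], turn=[[0,0,0],[0,0,0],[0,0,0],[0,0,0],[0,0,0],[0,0,0],[0,0,0],[0,0,0]], fingers=[0,0,0,0,0,0,0,0])

```text
t: 6.27
ee_pos: [0.6016, -0.004, 0.0173]
ee_rot: [[0.994, -0.106, 0.001], [-0.106, -0.994, 0.0], [0.001, -0.0, -1.0]]
wrist_force: [-0.9, -1.0, -0.2]
width: -0.0004
grasp_force: 0.4
```

```bash
python3 -c "
from meas import *
go(62,65,18); im=shot('scene','scene5')
a=im['pixels'][130:280,160:360,::-1]
cv2.imwrite('pics/c5.png',cv2.resize(a,None,fx=3,fy=3))"
```

```text
t 6.27 tcp jig [61.9 29.3] 17.3 need slide [  0.1 -35.7  -0.6] turn z -0.0 F [-0.9 -1.  -0.2] w -0.0004 j6 1.48
```

View pics/c5.png

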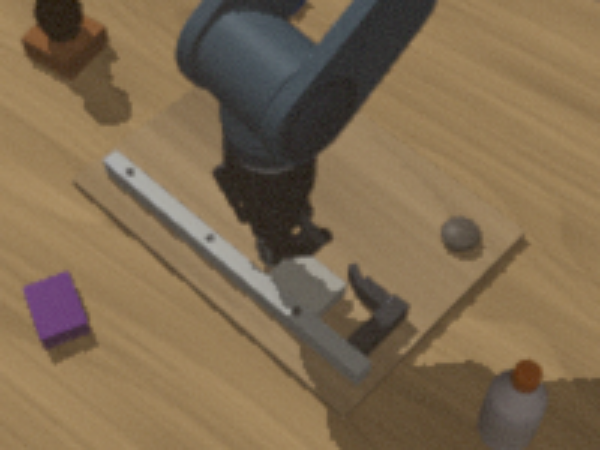

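The plinth is flush and entering the pocket mouth. About 36 mm remain, so I go slower.

Call:
carry_out(slide=[[0,-6,0],[0,-12,0],[0,-18,0],[0,-23,0],[0,-28,0],[0,-32,0],[0,-34,0],[0,-36,0]], turn=[[0,0,0],[0,0,0],[0,0,0],[0,0,0],[0,0,0],[0,0,0],[0,0,0],[0,0,0]], fingers=[0,0,0,0,0,0,0,0])

```text
t: 6.98
ee_pos: [0.6052, 0.0307, 0.0174]
ee_rot: [[0.994, -0.106, 0.0], [-0.106, -0.994, -0.0], [0.0, 0.0, -1.0]]
wrist_force: [-0.7, -2.1, 0.5]
width: 0.0003
grasp_force: 0.8
```

Call:
carry_out(slide=[[0,-1,0],[0,-2,0],[0,-3,0],[0,-3,0]], turn=[[0,0,0],[0,0,0],[0,0,0],[0,0,0]], fingers=[0,0,0,0])

```text
t: 7.32
ee_pos: [0.6055, 0.0331, 0.0174]
ee_rot: [[0.994, -0.106, 0.0], [-0.106, -0.994, -0.001], [0.0, 0.001, -1.0]]
wrist_force: [-0.3, -3.2, 1.4]
width: 0.0002
grasp_force: 1.9
```

```bash
python3 -c "
from meas import *
go(62,65,18)"
```

```text
t 7.32 tcp jig [61.9 66.6] 17.4 need slide [ 0.1  1.6 -0.6] turn z 0.0 F [-0.3 -3.2  1.4] w 0.0002 j6 1.55
```

Force is only starting to rise, so I press on until it clearly stalls.

Call:
carry_out(slide=[[0,-1,0],[0,-2,0],[0,-3,0],[0,-3,0]], turn=[[0,0,0],[0,0,0],[0,0,0],[0,0,0]], fingers=[0,0,0,0])

```text
t: 7.65
ee_pos: [0.6055, 0.0334, 0.0174]
ee_rot: [[0.994, -0.105, -0.001], [-0.105, -0.994, -0.005], [-0.0, 0.006, -1.0]]
wrist_force: [-3.0, -14.6, 2.2]
width: -0.0003
grasp_force: 7.5
```

Call:
carry_out(slide=[[0,-1,0],[0,-1,0],[0,-1,0]], turn=[[0,0,0],[0,0,0],[0,0,0]], fingers=[0,0,0])

```text
t: 7.9
ee_pos: [0.6056, 0.0335, 0.0174]
ee_rot: [[0.994, -0.105, -0.001], [-0.105, -0.994, -0.007], [-0.001, 0.007, -1.0]]
wrist_force: [-4.0, -18.2, 2.9]
width: 0.0004
grasp_force: 9.2
```

It has stalled against the end stop: 18 N with no motion. Now I back off, rise and look.

Call:
carry_out(slide=[[0,12,0],[0,30,0],[0,40,0],[0,40,-40],[0,40,-80],[0,40,-120],[-40,60,-150],[-80,90,-150]], turn=[[0,0,0],[0,0,0],[0,0,0],[0,0,0],[0,0,0],[0,0,0],[0,0,0],[0,0,0]], fingers=[0,0,0,0,0,0,0,0])

```text
t: 8.57
ee_pos: [0.5365, -0.0344, 0.1714]
ee_rot: [[0.995, -0.104, 0.011], [-0.104, -0.995, -0.002], [0.011, 0.001, -1.0]]
wrist_force: [-0.1, -1.6, 0.1]
width: -0.0002
grasp_force: 0.0
```

Call:
carry_out(slide=[[-40,40,0],[-80,80,0],[-100,120,0],[-100,160,0],[-100,180,0],[-100,180,0],[-100,180,0]], turn=[[0,0,0],[0,0,0],[0,0,0],[0,0,0],[0,0,0],[0,0,0],[0,0,0]], fingers=[0,0,0,0,0,0,0])

```text
t: 9.15
ee_pos: [0.4139, -0.2046, 0.1654]
ee_rot: [[0.994, -0.111, 0.001], [-0.111, -0.994, 0.0], [0.001, -0.0, -1.0]]
wrist_force: [0.6, -0.1, -0.5]
width: 0.0002
grasp_force: 0.0
```

```bash
python3 -c "
from meas import *
go(0,0,18); im=shot('top','top6'); s=shot('scene','scene6')
a=im['pixels'][120:260,180:330,::-1];b=s['pixels'][170:310,210:360,::-1]
cv2.imwrite('pics/c6.png',cv2.resize(np.vstack([a,b]),None,fx=2.1,fy=2.1,interpolation=cv2.INTER_CUBIC))
for n,x,y in(('home',63,110),('pebble',0,0)):
  w=O+x*JX+y*JY
for x,y in((41,80),(41,140),(85,80),(85,140)): print(proj(im,np.r_[O+x*JX+y*JY,32]/1000))
"
```

```text
t 9.15 tcp jig [-103.4 -190. ] 165.4 need slide [ 102.4 -190.5  147.6] turn z -0.3 F [ 0.6 -0.1 -0.5] w 0.0002 j6 0.98
(np.float64(241.54317519048573), np.float64(168.87615363904106))
(np.float64(216.63758287714245), np.float64(166.1934827477863))
(np.float64(243.72475050250108), np.float64(150.97765977548798))
(np.float64(218.98561267219117), np.float64(148.35808459650792))
```

View pics/c6.png

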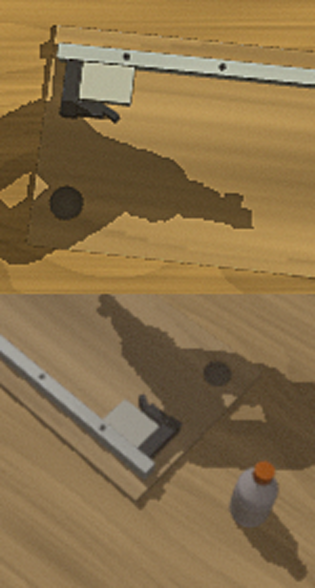

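Both views show the plinth flush with the fence and the stop. Its left and right edges, at columns 218 and 244, match the seat prediction. The pebble and glue are unmoved. Handing in.

```bash
python3 -c "
from plant import manip
print(manip.hand_in())"
```

```text
the job is handed in; nothing more can be done
None
```

I pushed the plinth flat against the fence and slid it home against the end stop. The hand is clear, the bystanders were not touched, and the job was handed in at about 9 s; `hand_in()` returned no verdict.

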